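# Lock the dicer's blade cartridge with its taper pin

## Task

The blade cartridge of the vegetable dicer has been washed and only half pushed in: slide it along its rails by the green grip until it meets the two rubber buffers. Then take the red-knobbed taper pin out of its parking hole and work it down through the middle hole of the deck and the hole in the cartridge's tongue, so that the taper draws the cartridge home against the buffers and the collar sits flush on the deck; let go and leave it so. The holes are out of line at first, and the loose tongue lies off to one side under the deck, so the pin has to find its way by feel: where it catches, back off and try beside it instead of forcing it. About 20 N is plenty, and 50 N on the pin would bend it. Leave the other things where they stand.

Things in the scene. Friction and masses are not known exactly. Their poses are not given: they have to be found in the camera images.
- dicer: Bed of a bench vegetable dicer, aluminium, fixed, 172 (x) x 156 (y) x 70 mm. Origin: centre of its footprint on the table, z up; +x is the way the cartridge slides home, on two rails 52 mm above the table, with 1.5 mm play at each side. Across its rear a flat steel deck, x 42 to 86, y -78 to 78, 9 mm thick, top 70 mm up, with the lock hole at (64, 0) and the pin's parking hole at (64, -62).
- lock_hole (a point): Centre of the lock hole, 17 mm diameter, in the middle of the dicer's deck, at the deck's top face, 70 mm above the table. Axes as the dicer's.
- lug_hole (a point): Centre of a second 17 mm hole in a fixed 8 mm lug, at the lug's top face (52 mm above the table), exactly under the lock hole. The cartridge's tongue goes between deck and lug, its top 59 to 60 mm above the table. Below the lug nothing stops the pin.
- buffers (a point): Midpoint between the faces of the two black rubber buffers (at y +42 and -42), unpressed. The cartridge's rear edge meets them when it is still 6 mm short of home. They are sprung: together about 2.4 N per mm, 14 N at home, and when let go the cartridge comes back out to 5 or 6 mm short.
- cartridge: Loose blade cartridge on the rails, 0.35 to 0.7 kg: steel frame 110 (x) x 120 (y) x 6 mm, green grip at its front. At its rear a brass tongue, 34x34x6 mm, 17 mm hole, rides loosely on a crowned guide: it lies 6.5 mm off its middle, at its left (+y) or right stop; which one is not measured. Origin: underside, on the hole's axis if the tongue were in its middle; x to the rear, z up. Starts 20 to 42 mm short of home.
- grip (a point): Top centre of the cartridge's green upright grip, 92 mm above the table: a bar 12 mm thick (x) and 60 mm wide (y) that stands 30 mm high.
- lock_pin: Loose ground-steel taper pin, 0.16 kg, upright in its parking hole. Origin: on its axis, at the collar's underside, which seats on the deck; z up. Above: collar, diameter 26, to 4 mm; red knob, diameter 24, 4 to 40 mm. Below: shank, diameter 15, to -24 mm, then a taper to diameter 8.4 at -55.5 and a blunt point, diameter 6.4, at -57. Going home against the buffers takes about 5 to 18 N down.
- pusher_head: White plastic pusher head of the dicer, a 88x98x36 mm block of square studs, studs up; a bystander. Origin: centre of its underside.
- spice_1: Clear spice jar with a green cap and a brown label, diameter 46, 106 tall; a bystander. Origin: centre of its underside.
- spice_2: Clear spice jar with a green cap and a green label, diameter 46, 106 tall; a bystander. Origin: centre of its underside.
- salt_jar: Clear jar of white salt with a tan lid, diameter 72, 78 tall; a bystander. Origin: centre of its underside.
- ramekin_1: White ribbed ramekin, diameter 99, 43 tall; a bystander. Origin: centre of its underside.
- peeler: Black-handled vegetable peeler, 170x25x18 mm, lying flat; a bystander. Origin: centre of its underside.
- deli_tub: Empty translucent deli tub, open at the top, diameter 114, 75 tall; a bystander. Origin: centre of its underside.
Mind the look-alikes: they are no part of the job. What is shaped like the cartridge but turquoise is not meant.

How it is judged:
By the outcome, as a careful person would: the job done as asked, in the order asked, and still so for the second after the job is handed in, with the robot touching nothing.
It also fails if it takes over 72 s, if anything falls off the work surface, if the arm or the gripper's body presses on something with over 40 N, if the wrist force passes 120 N, or if a joint passes its speed limit or range.

## Robot

A 6-joint arm with a two-finger parallel gripper is mounted at the origin on a cart in front of the work surface, level with it; the furniture and walls round the work are solid. World frame = base frame: x ahead of the robot, y to its left, z up, the work surface at z = 0. Lengths are in m, angles in rad, forces in N, time in s.
With the tool pointing down it reaches from about 0.425 to 0.95 m from the base axis. Payload 14.7 kg.
Tool frame: the origin (TCP) lies on the centre line of the jaws, within the pads' length; the fingertips stand 22 mm ahead of it and the grasp point (between the pads) lies 3 mm ahead of it (arm.tip_extent is the z of the fingertips in the tool frame, in m); z points along the fingers, y is the line along which they close (so a half turn about z gives the same grasp; the last joint's range is limited). The gripper opens to 85 mm and grips with 20 to 120 N. Pads are 22 mm wide; open, the fingers measure 114 mm over their backs; the gripper's body (76 mm by 85 mm) begins 54 mm behind the grasp point. The pads swing forward as they close: fully open they stand 13 mm farther back than shut.
Start: joints at [1.064, 0.48, 1.596, -0, 1.065, -0.047], TCP at [0.288, 0.582, 0.253] pointing down, gripper open.
Joint ranges: [-2.75, 2.75], [-0.82, 2.05], [0.23, 2.67], [-1.56, 4.7], [0.09, 2.69], [-2.92, 2.92]. Speed limits (rad/s): [1.89, 1.89, 2.39, 3.01, 3.01, 3.01].

## Interface

Orientations are given as a unit quaternion [x, y, z, w].
In Python, from rig import arm gives the robot as it stands.
- The arm moves only by the tool carry_out, never from a script. Its argument "motion" is a list of rows, each a list of 6 numbers: the shift along the tool's x, y, z normalised to -1 to 1, where 1 is 0.04 m, then the turn, a rotation vector about the tool's x, y, z normalised to -1 to 1, where 1 is 5 degrees. A call has exactly 8 rows; each row shifts and turns the commanded pose from where the row before left it, along the tool's axes as they then stand; what a row does not reach is not made up. A row lasts 1/12 s, in which the tool goes at most 41.7 mm and 7.16 degrees, less where a joint would pass 70% of its speed; a pose out of reach is approached as far as the arm can. A call with a number of a shift or a turn outside -1 to 1 is refused whole. A call with a gripper value outside its range is refused whole. "gripper" is the opening, from 0 (shut) to 1 (fully open), set as the call begins (left out, the last holds). The fingers move at their own pace and stop on an object; the grip force is fixed at half the most. Time passes only in rows, so rows that do not move let the fingers close, or fill a call up. It gives the time, the measured TCP pose, the force, the opening and the grip force at its end, in the units of the state.
- arm.read_state(): the state, without advancing time (a new reading comes with each control period).
- arm.read_camera(name): name is "side" or "top"; returns (picture, depth): 400x640x3 uint8, red, green, blue; 400x640 float32, m along the optical axis (not along the pixel's ray), 0 where there is no reading.
- arm.get_calibration(name): a dict with "K" (3x3 intrinsics, pixels), "rvec" (rotation vector, rad) and "tvec" (3), from world to camera coordinates, as OpenCV has them. Camera axes: x right, y down, z forward; pixel columns grow to the right and rows downward; lengths in m; the calibration is good to about 2 mm. A picture is of the moment at which its call begins. get_calibration takes no time and is no camera call.
- arm.hand_in(): hands the job in; it is judged then, once.
Trained networks look in the newest picture that a camera, given by its name, has taken for a name from the list of things; names that differ only in an ending like _2 or _b are one class to them, and where a whole thing is asked for, a point or a joint stands for the part that bears it (a point fixed in the world has none). Each returns a list of dicts, best first, with "score" (0 to 1); they miss things now and then, are a little off and sometimes report something else, mostly with a low value. They report only what shows in the picture. A call takes as long as a camera call. They do not tell look-alikes from the thing itself.
- arm.boxes_of(camera, name): "uv" ([column, row] in pixels, amid what is visible of it).
- arm.cut_out(camera, name): "pixels" (400x640 bool, what is visible of it) and "uv" ([column, row] in pixels, amid what is visible of it).
The state is a dict: "time": time; "joint_pos": joint angles; "joint_vel": joint speeds; "effort": joint torques, N m; "ee_pos": TCP position; "orientation": TCP orientation; "force": force on the tool from outside, world axes, zero at the start; "ft_torque": the same for the moment, N m; "opening": opening from 0.0 (shut) to 1.0 (fully open); "finger_force": force on a finger pad.
Only numpy, scipy, OpenCV 4.12 (cv2) and the standard library are available. Lean on these libraries where they do the work, as an engineer would, in place of code of your own. Each camera call takes 0.05 s, during which the arm holds its last target. There are 200 camera calls.

## Working session

There is one attempt and no reset: what is moved stays moved. The work goes in short steps, Python scripts to look and compute and a tool call to move; the robot and the scene stay as the last step left them, time stands still between calls to the robot, and variables do not carry over. Pictures are saved under pics/ and viewed, at most 10 in all, crops included, and the job is handed in when it is done.

Besides the shell and the picture viewer there is one more tool, called after ">>>" by a JSON object that holds its "op" and its "data". carry_out: Moves the arm, as the interface text tells. Its arguments: {"type":"object","properties":{"motion":{"type":"array","items":{"type":"array","items":{"type":"number"}}},"gripper":{"type":"number"}},"required":["motion"]}

```bash
ls; mkdir -p pics; cat > h.py <<'E'
from rig import arm
import numpy as np, cv2
from scipy.spatial.transform import Rotation as R
def cal(n):
    c=arm.get_calibration(n); return np.array(c["K"]),cv2.Rodrigues(np.array(c["rvec"],float))[0],np.array(c["tvec"],float).ravel()
def pts(n,depth,mask):
    K,Rm,t=cal(n); v,u=np.nonzero(mask&(depth>0)); d=depth[v,u]
    c=np.c_[(u-K[0,2])/K[0,0]*d,(v-K[1,2])/K[1,1]*d,d]
    return (c-t)@Rm
def ray(n,uv,z):
    K,Rm,t=cal(n); d=Rm.T@np.linalg.inv(K)@np.array([uv[0],uv[1],1.]); o=-Rm.T@t
    return o+d*(z-o[2])/d[2]
def proj(n,p):
    K,Rm,t=cal(n); c=Rm@np.array(p)+t; q=K@c; return q[:2]/q[2]
E
python3 - <<'E'
from h import *
for n in ("top","side"):
    im,d=arm.read_camera(n); cv2.imwrite(f"pics/{n}0.png",im[:,:,::-1]); np.save(f"{n}0.npy",d)
    K,Rm,t=cal(n); print(n,K[0,0],-Rm.T@t)
    for nm in ("dicer","cartridge","grip","lock_pin","lock_hole"):
        r=arm.boxes_of(n,nm); print(nm,[(np.round(x["uv"]),round(x["score"],2)) for x in r])
print(arm.read_state())
E
```

```text
pics
top 442.1731847300216 [ 0.41858935 -0.20776781  1.43446642]
dicer [(array([312., 174.]), 0.92), (array([207., 189.]), 0.32)]
cartridge [(array([461., 227.]), 0.86), (array([318., 191.]), 0.66)]
grip [(array([457., 227.]), 0.82), (array([313., 194.]), 0.57)]
lock_pin [(array([331., 162.]), 0.65), (array([402., 217.]), 0.57)]
lock_hole [(array([316., 179.]), 0.76)]
side 396.72285808605875 [-0.05236681 -1.19009865  0.89033397]
dicer [(array([344., 212.]), 0.71)]
cartridge [(array([400., 328.]), 0.87), (array([327., 211.]), 0.67), (array([261., 158.]), 0.25)]
grip [(array([327., 209.]), 0.77), (array([399., 327.]), 0.77)]
lock_pin [(array([362., 201.]), 0.46)]
lock_hole [(array([346., 213.]), 0.96)]
{'time': 0.6, 'joint_pos': array([ 1.06443570e+00,  4.80206668e-01,  1.59634493e+00, -1.29859461e-05,
        1.06507911e+00, -4.65721236e-02]), 'joint_vel': array([ 0.00153681, -0.00121295, -0.00155943,  0.0006657 , -0.00051362,
       -0.00056566]), 'effort': array([ 4.81519557e-03, -9.50074482e+01, -4.30497730e+01,  2.77341269e-04,
        1.91152270e-03,  6.15260069e-05]), 'ee_pos': array([0.2883991 , 0.58248819, 0.25327545]), 'orientation': array([ 2.27871495e-01,  9.73691215e-01, -1.98545563e-05,  2.71002619e-07]), 'force': array([-0.29219679, -0.0600757 ,  0.0663778 ]), 'ft_torque': array([0.01669255, 0.03143594, 0.00743731]), 'finger_force': 0.0, 'opening': 1.001045259612739}
```

View pics/top0.png

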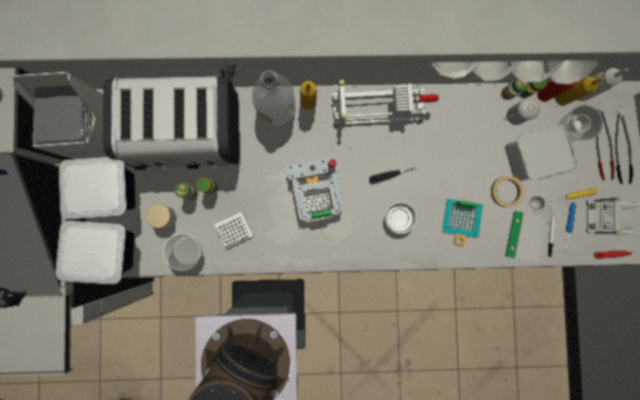

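View pics/side0.png

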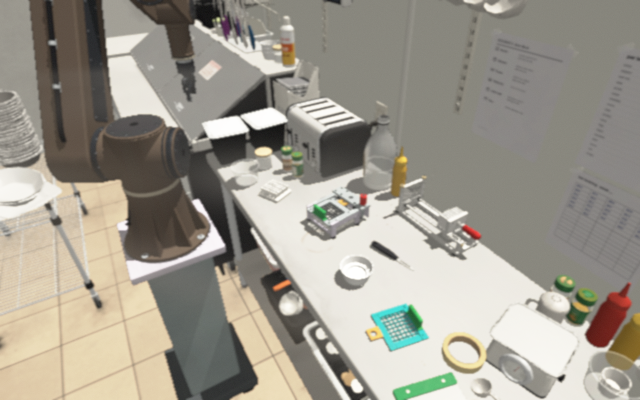

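The dicer with the green-grip cartridge is at about (316,192) in the top view, with the red pin knob at (332,162). The two cartridge candidates are the steel one at (318,195), which fits, and the turquoise one at (462,218), which is the look-alike. I'll confirm with an enlarged crop and measure.

```bash
python3 - <<'E'
from h import *
a=cv2.imread("pics/top0.png")[145:240,270:360]; b=cv2.imread("pics/side0.png")[175:245,295:380]
a=cv2.resize(a,None,fx=4.2,fy=4.2,interpolation=cv2.INTER_CUBIC);b=cv2.resize(b,None,fx=4.7,fy=4.7,interpolation=cv2.INTER_CUBIC)
h=max(a.shape[0],b.shape[0]); p=lambda i:cv2.copyMakeBorder(i,0,h-i.shape[0],0,0,0)
cv2.imwrite("pics/crop0.png",np.hstack([p(a),p(b)])); print(a.shape,b.shape)
for n,box in (("top",(145,240,270,360)),("side",(175,245,295,380))):
    im=cv2.imread(f"pics/{n}0.png"); d=np.load(f"{n}0.npy"); hsv=cv2.cvtColor(im,cv2.COLOR_BGR2HSV); B=np.zeros(d.shape,bool); B[box[0]:box[1],box[2]:box[3]]=1
    H,S,V=[hsv[:,:,i].astype(int) for i in range(3)]
    g=B&(H>45)&(H<85)&(S>100); r=B&((H<8)|(H>172))&(S>110)
    for nm,m in (("green",g),("red",r)):
        q=pts(n,d,m); v,u=np.nonzero(m); print(n,nm,m.sum(),u.mean(),v.mean(),np.percentile(q,[10,50,90],axis=0).round(4).tolist())
        top=q[q[:,2]>np.percentile(q[:,2],80)-.004]; print("  toppts",len(top),top.mean(0).round(4),top.min(0).round(4),top.max(0).round(4))
    q=pts(n,d,B); deck=q[(q[:,2]>.062)&(q[:,2]<.077)]
    xy=deck[:,:2].astype(np.float32); print(n,"deck",len(deck),cv2.minAreaRect(xy),deck.mean(0))
    print("table z",np.median(q[q[:,2]<.02][:,2]), np.histogram(q[:,2],bins=np.arange(-.01,.13,.01))[0])
E
```

```text
(399, 378, 3) (329, 400, 3)
top green 91 320.72527472527474 213.5054945054945 [[0.4583, -0.2687, 0.0625], [0.4651, -0.2463, 0.0902], [0.4719, -0.2222, 0.0942]]
  toppts 64 [ 0.4653 -0.2456  0.0918] [ 0.4578 -0.2741  0.0888] [ 0.4724 -0.219   0.0979]
top red 41 331.9268292682927 162.97560975609755 [[0.6093, -0.2892, 0.0985], [0.6157, -0.2828, 0.1105], [0.6249, -0.2766, 0.1146]]
  toppts 23 [ 0.6171 -0.2829  0.1129] [ 0.6093 -0.2918  0.1099] [ 0.6253 -0.2737  0.1169]
top deck 1032 ((0.5449191331863403, -0.23436838388442993), (0.17599132657051086, 0.15558911859989166), 9.625041007995605) [ 0.5761824  -0.22423259  0.06846342]
table z 0.00097031569853551 [2505 3517  469   22   34   21  560  850  386   36   54   18   32    0]
side green 106 319.87735849056605 212.17924528301887 [[0.4586, -0.2736, 0.0648], [0.4627, -0.2553, 0.0813], [0.4705, -0.2308, 0.0928]]
  toppts 35 [ 0.4645 -0.2527  0.0918] [ 0.4571 -0.2755  0.0885] [ 0.4742 -0.2258  0.0956]
side red 51 362.9019607843137 198.8235294117647 [[0.6086, -0.2941, 0.0862], [0.6154, -0.2905, 0.1036], [0.6232, -0.2807, 0.1114]]
  toppts 20 [ 0.6176 -0.2852  0.1104] [ 0.6097 -0.2941  0.1067] [ 0.6274 -0.2702  0.1141]
side deck 634 ((0.6228643655776978, -0.21710124611854553), (0.3399357795715332, 0.16473892331123352), 6.259774208068848) [ 0.5753557  -0.22772454  0.06829355]
table z 0.0015681573321992296 [ 955 2849  300  167   89  125  538  501  263   52   52   22   14    0]
```

View pics/crop0.png

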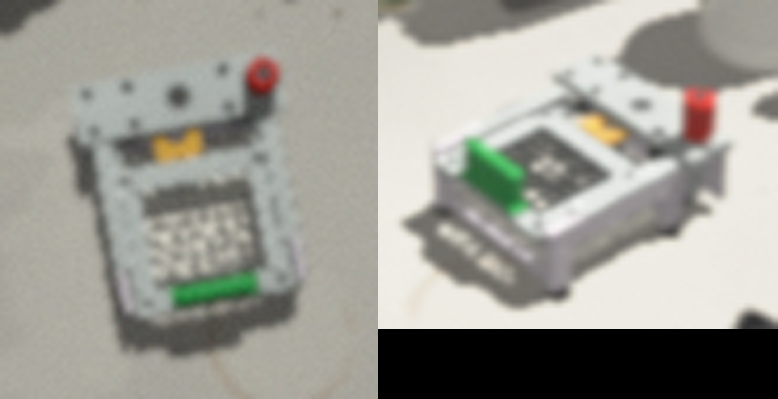

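The crop shows the steel frame with the green grip at top-view px (321,214), and the lock hole at (312.5,168). The red knob is at (332.5,163) and the brass tongue at (312,180). This is the real cartridge. I'll refine the pose and the tongue side next.

```bash
python3 - <<'E'
from h import *
print("tip",arm.tip_extent)
ims=[];ds=[]
for i in range(4):
    im,d=arm.read_camera("top"); ims.append(im.astype(float)); ds.append(d)
im=np.mean(ims,0); d=np.median(ds,0).astype(np.float32); hsv=cv2.cvtColor(im.astype(np.uint8),cv2.COLOR_RGB2HSV).astype(int); H,S,V=hsv[:,:,0],hsv[:,:,1],hsv[:,:,2]
B=np.zeros(d.shape,bool); B[145:240,270:360]=1
yel=B&(H>14)&(H<32)&(S>110)
r=B&((H<8)|(H>172))&(S>110); g=B&(H>45)&(H<85)&(S>100)
yaw=np.deg2rad(9.6)
# hole centroid by darkness
w=im.sum(2)[164:173,308:318]; med=np.percentile(w,70); ww=np.clip(med-40-w,0,None); vv,uu=np.mgrid[164:173,308:318]; hc=(np.sum(uu*ww)/ww.sum(),np.sum(vv*ww)/ww.sum()); print("hole px",hc,w.astype(int).tolist()[3:6])
hole=ray("top",hc,.066); print("hole",hole, "top",ray("top",hc,.07))
q=pts("top",d,r); top=q[q[:,2]>.104]; print("pin depth",top.mean(0))
v,u=np.nonzero(r&(d>0)); 
Z=np.zeros(d.shape); 
K,Rm,t=cal("top")
vg,ug=np.nonzero(B); P=pts("top",d,B&(d>0)); 
print("hole proj of pin-derived etc")
# deck/rect
deck=P[(P[:,2]>.064)&(P[:,2]<.078)]
rect=cv2.minAreaRect(deck[:,:2].astype(np.float32)); print(rect)
# side rails: fit lines to the left and right edges of deck portion
for y in np.deg2rad([8,9,9.5,10,11,12]):
    ex=np.array([np.cos(y),np.sin(y)]); ey=np.array([-ex[1],ex[0]]); a=(deck[:,:2]-hole[:2])@ex; b=(deck[:,:2]-hole[:2])@ey
    s=(a>-.018)&(a<.018)
    # edge sharpness of rear edge: std of per-bin max a
    bins=np.arange(-.07,.075,.01); mx=[np.percentile(a[(b>k)&(b<k+.01)&(a>0)],97) for k in bins if ((b>k)&(b<k+.01)&(a>0)).sum()>3]
    print(round(np.rad2deg(y),1),"rear edge",np.mean(mx).round(4),np.polyfit(np.arange(len(mx)),mx,1)[0].round(5),"y ext",np.percentile(b[s],[1,99]).round(4))
ex=np.array([np.cos(yaw),np.sin(yaw)]); ey=np.array([-ex[1],ex[0]])
loc=lambda p:np.array([(p[:2]-hole[:2])@ex+.064,(p[:2]-hole[:2])@ey])
v,u=np.nonzero(yel); yw=np.array([loc(ray("top",(a,b),.0595)) for a,b in zip(u,v)]); print("tongue local",len(yw),yw.mean(0),yw.min(0),yw.max(0))
for row in np.unique(v): print(row,u[v==row].tolist())
G=pts("top",d,g); G=G[G[:,2]>.085]; gl=np.array([loc(p) for p in G]); print("grip local",gl.mean(0),gl.min(0),gl.max(0), G.mean(0))
v,u=np.nonzero(g); print("grip rect px",cv2.minAreaRect(np.c_[u,v].astype(np.float32)))
print("pin local",loc(top.mean(0)))
E
```

```text
tip 0.022
hole px (np.float64(312.01474977941035), np.float64(167.5418119012009)) [[500, 436, 329, 253, 231, 257, 328, 427, 493, 516], [499, 431, 325, 248, 228, 261, 332, 423, 491, 515], [504, 451, 369, 303, 277, 306, 372, 454, 495, 514]]
hole [ 0.60960517 -0.22261708  0.066     ] top [ 0.60904683 -0.22257368  0.07      ]
pin depth [ 0.61787284 -0.28344517  0.11044776]
hole proj of pin-derived etc
((0.5453502535820007, -0.23439085483551025), (0.1753649264574051, 0.1557946354150772), 9.60265827178955)
8.0 rear edge 0.0209 -0.00027 y ext [-0.0773  0.0758]
9.0 rear edge 0.021 -0.0001 y ext [-0.0771  0.0757]
9.5 rear edge 0.0211 -2e-05 y ext [-0.0771  0.0757]
10.0 rear edge 0.0211 7e-05 y ext [-0.077   0.0759]
11.0 rear edge 0.0212 0.00024 y ext [-0.0769  0.0759]
12.0 rear edge 0.0213 0.00041 y ext [-0.0772  0.0758]
tongue local 56 [0.02843793 0.006539  ] [ 0.0202287  -0.01051422] [0.03798895 0.02374134]
176 [314, 315, 316, 317]
177 [308, 314, 315, 316, 317]
178 [307, 308, 309, 310, 313, 314, 315, 316, 317]
179 [307, 308, 309, 310, 311, 312, 313, 314, 315, 316, 317]
180 [307, 308, 309, 310, 311, 312, 313, 314, 315, 316, 317]
181 [307, 308, 309, 310, 311, 312, 313, 314, 315, 316]
182 [307, 308, 309, 310, 311, 312]
grip local [-8.17293857e-02 -3.15694441e-05] [-0.08760065 -0.02777654] [-0.0756971   0.02830299] [ 0.46592183 -0.24695132  0.09172055]
grip rect px ((320.5879821777344, 213.4839630126953), (4.56157922744751, 19.409072875976562), 79.69515228271484)
pin local [ 0.06200767 -0.06135504]
```

```bash
cat >> h.py <<'E'
def plan(targets,p=None,q=None):
    """rows from the present pose through [(xyz, y_tool yaw deg, nrows)]; prints calls of 8"""
    s=arm.read_state(); p=np.array(s["ee_pos"]) if p is None else p; Rm=R.from_quat(s["orientation"]) if q is None else q; rows=[]
    for xyz,yaw,n in targets:
        xyz=np.array(xyz); y=np.deg2rad(yaw); Y=np.array([np.cos(y),np.sin(y),0]); Z=np.array([0,0,-1.]); Rt=R.from_matrix(np.c_[np.cross(Y,Z),Y,Z])
        rv=(Rm.inv()*Rt).as_rotvec()/n; st=(xyz-p)/n
        for i in range(n):
            rows.append(np.r_[Rm.inv().apply(st)/.04,np.rad2deg(rv)/5].round(3)); Rm=Rm*R.from_rotvec(rv)
        p=xyz
    print("max",np.abs(rows).max(0))
    for i in range(0,len(rows),8): print([r.tolist() for r in rows[i:i+8]])
YAW=9.6
E
python3 - <<'E'
from h import *
plan([((.5,.2,.25),30,12),((.466,-.247,.16),9.6,12)])
E
```

```text
max [0.909 0.527 0.188 0.    0.    0.561]
[[-0.749, -0.518, 0.007, -0.0, 0.0, 0.561], [-0.773, -0.481, 0.007, -0.0, 0.0, 0.561], [-0.796, -0.443, 0.007, -0.0, 0.0, 0.561], [-0.816, -0.403, 0.007, -0.0, 0.0, 0.561], [-0.835, -0.363, 0.007, -0.0, 0.0, 0.561], [-0.852, -0.322, 0.007, -0.0, 0.0, 0.561], [-0.867, -0.28, 0.007, -0.0, 0.0, 0.561], [-0.879, -0.237, 0.007, -0.0, 0.0, 0.561]]
[[-0.89, -0.193, 0.007, -0.0, 0.0, 0.561], [-0.898, -0.15, 0.007, -0.0, 0.0, 0.561], [-0.904, -0.106, 0.007, -0.0, 0.0, 0.561], [-0.909, -0.061, 0.007, -0.0, 0.0, 0.561], [-0.771, -0.527, 0.188, 0.0, 0.0, 0.34], [-0.786, -0.504, 0.188, 0.0, 0.0, 0.34], [-0.801, -0.48, 0.188, 0.0, 0.0, 0.34], [-0.815, -0.456, 0.188, 0.0, 0.0, 0.34]]
[[-0.828, -0.432, 0.188, 0.0, 0.0, 0.34], [-0.84, -0.407, 0.188, 0.0, 0.0, 0.34], [-0.852, -0.382, 0.187, 0.0, 0.0, 0.34], [-0.863, -0.357, 0.188, 0.0, 0.0, 0.34], [-0.873, -0.331, 0.188, 0.0, 0.0, 0.34], [-0.883, -0.305, 0.188, 0.0, 0.0, 0.34], [-0.891, -0.279, 0.188, 0.0, 0.0, 0.34], [-0.899, -0.252, 0.188, 0.0, 0.0, 0.34]]
```

>>> {"op": "carry_out", "data": {"motion": [[-0.75,-0.52,0,0,0,0.56],[-0.77,-0.48,0,0,0,0.56],[-0.8,-0.44,0,0,0,0.56],[-0.82,-0.4,0,0,0,0.56],[-0.83,-0.36,0,0,0,0.56],[-0.85,-0.32,0,0,0,0.56],[-0.87,-0.28,0,0,0,0.56],[-0.88,-0.24,0,0,0,0.56]], "gripper": 1}}

```text
time: 1.47
ee_pos: [0.4304, 0.3262, 0.2535]
orientation: [0.414, 0.91, 0.0, 0.0]
force: [0.5, -0.2, 1.1]
opening: 0.996
finger_force: 0.0
```

>>> {"op": "carry_out", "data": {"motion": [[-0.89,-0.19,0,0,0,0.56],[-0.9,-0.15,0,0,0,0.56],[-0.9,-0.1,0,0,0,0.56],[-0.91,-0.06,0,0,0,0.56],[-0.77,-0.53,0.15,0,0,0.34],[-0.79,-0.5,0.15,0,0,0.34],[-0.8,-0.48,0.15,0,0,0.34],[-0.82,-0.46,0.15,0,0,0.34]]}}

```text
time: 2.13
ee_pos: [0.4893, 0.0496, 0.2292]
orientation: [0.551, 0.835, 0.0, 0.0]
force: [0.0, -1.3, -0.4]
opening: 1.0
finger_force: 0.0
```

>>> {"op": "carry_out", "data": {"motion": [[-0.83,-0.43,0.19,0,0,0.34],[-0.84,-0.41,0.19,0,0,0.34],[-0.85,-0.38,0.19,0,0,0.34],[-0.86,-0.36,0.19,0,0,0.34],[-0.87,-0.33,0.19,0,0,0.34],[-0.88,-0.3,0.19,0,0,0.34],[-0.89,-0.28,0.19,0,0,0.34],[-0.9,-0.25,0.19,0,0,0.34]]}}

```text
time: 2.8
ee_pos: [0.4668, -0.2483, 0.1683]
orientation: [0.646, 0.764, 0.0, 0.0]
force: [1.2, 0.1, -0.0]
opening: 0.998
finger_force: 0.0
```

```bash
python3 - <<'E'
from h import *
s=arm.read_state(); print(s["time"],s["ee_pos"],s["force"])
plan([((.466,-.247,.12),9.6,4),((.466,-.247,.089),9.6,4)])
E
```

```text
2.8 [ 0.46678512 -0.24827405  0.16830552] [ 1.22972382  0.14491518 -0.01876859]
max [0.009 0.004 0.302 0.001 0.001 0.002]
[[0.009, -0.004, 0.302, 0.001, 0.001, -0.002], [0.009, -0.004, 0.302, 0.001, 0.001, -0.002], [0.009, -0.004, 0.302, 0.001, 0.001, -0.002], [0.009, -0.004, 0.302, 0.001, 0.001, -0.002], [-0.0, 0.0, 0.194, -0.0, -0.0, 0.0], [-0.0, 0.0, 0.194, -0.0, -0.0, 0.0], [-0.0, 0.0, 0.194, -0.0, -0.0, 0.0], [-0.0, 0.0, 0.194, -0.0, -0.0, 0.0]]
```

>>> {"op": "carry_out", "data": {"motion": [[0.01,0,0.3,0,0,0],[0.01,0,0.3,0,0,0],[0.01,0,0.3,0,0,0],[0.01,0,0.3,0,0,0],[0,0,0.2,0,0,0],[0,0,0.2,0,0,0],[0,0,0.2,0,0,0],[0,0,0.18,0,0,0]]}}

```text
time: 3.47
ee_pos: [0.4671, -0.2448, 0.0888]
orientation: [0.645, 0.764, 0.0, 0.0]
force: [-0.1, -0.5, -0.5]
opening: 0.998
finger_force: 0.0
```

>>> {"op": "carry_out", "data": {"motion": [[0,0,0,0,0,0],[0,0,0,0,0,0],[0,0,0,0,0,0],[0,0,0,0,0,0],[0,0,0,0,0,0],[0,0,0,0,0,0],[0,0,0,0,0,0],[0,0,0,0,0,0]], "gripper": 0}}

```text
time: 4.13
ee_pos: [0.4671, -0.2448, 0.0898]
orientation: [0.645, 0.764, 0.0, 0.0]
force: [-1.9, 1.7, 7.6]
opening: 0.123
finger_force: 59.2
```

>>> {"op": "carry_out", "data": {"motion": [[0,0.04,-0.02,0,0,0],[0,0.04,0,0,0,0],[0,0.04,0,0,0,0],[0,0.04,0,0,0,0],[0,0.04,0,0,0,0],[0,0.04,0,0,0,0],[0,0.04,0,0,0,0],[0,0.04,0,0,0,0]]}}

```text
time: 4.8
ee_pos: [0.4797, -0.2425, 0.09]
orientation: [0.645, 0.764, -0.0, -0.0]
force: [-0.0, 0.6, -5.0]
opening: 0.129
finger_force: 58.4
```

>>> {"op": "carry_out", "data": {"motion": [[0,0.02,0,0,0,0],[0,0.02,0,0,0,0],[0,0.02,0,0,0,0],[0,0.02,0,0,0,0],[0,0,0,0,0,0],[0,0,0,0,0,0],[0,0,0,0,0,0],[0,0,0,0,0,0]]}}

```text
time: 5.47
ee_pos: [0.4827, -0.2421, 0.0901]
orientation: [0.645, 0.764, 0.0, -0.0]
force: [-0.2, -0.0, -5.3]
opening: 0.128
finger_force: 58.4
```

>>> {"op": "carry_out", "data": {"motion": [[0,0.02,0.01,0,0,0],[0,0.02,0,0,0,0],[0,0.02,0,0,0,0],[0,0.02,0,0,0,0],[0,0.02,0,0,0,0],[0,0.02,0,0,0,0],[0,0,0,0,0,0],[0,0,0,0,0,0]]}}

```text
time: 6.13
ee_pos: [0.4866, -0.2411, 0.0898]
orientation: [0.645, 0.764, -0.0, -0.001]
force: [-8.7, -1.2, 5.3]
opening: 0.126
finger_force: 60.1
```

```bash
python3 - <<'E'
from h import *
s=arm.read_state(); print(s["force"])
im,d=arm.read_camera("side"); cv2.imwrite("pics/side1.png",cv2.resize(im[165:255,285:395,::-1],None,fx=5,fy=5,interpolation=cv2.INTER_CUBIC))
E
```

```text
[-8.65933063 -1.19780692  5.29648118]
```

View pics/side1.png

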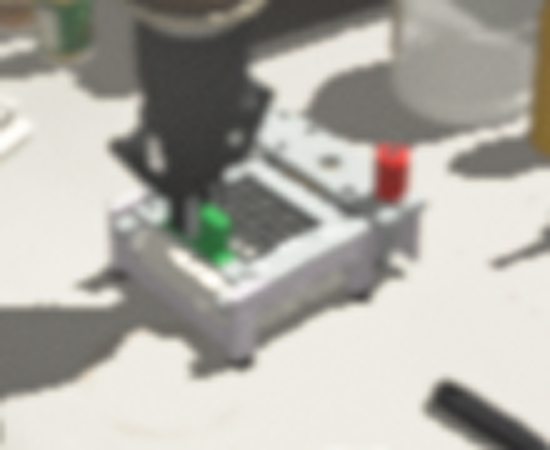

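The gripper holds the green grip, at about (210,235) in the crop, and the frame's rear edge is near the deck. The opposing force has risen to 8.7 N, so I'll check whether that's a spring or friction.

>>> {"op": "carry_out", "data": {"motion": [[0,0,-0.005,0,0,0],[0,0.01,0,0,0,0],[0,0.01,0,0,0,0],[0,0.01,0,0,0,0],[0,0.01,0,0,0,0],[0,0,0,0,0,0],[0,0,0,0,0,0],[0,0,0,0,0,0]]}}

```text
time: 6.85
ee_pos: [0.4874, -0.2409, 0.0898]
orientation: [0.645, 0.764, -0.001, -0.001]
force: [-13.4, -5.7, 5.6]
opening: 0.127
finger_force: 60.2
```

>>> {"op": "carry_out", "data": {"motion": [[0,0,0,0,0,0],[0,0,0,0,0,0],[0,0,0,0,0,0],[0,0,0,0,0,0],[0,0,0,0,0,0],[0,0,-0.4,0,0,0],[0,0,-0.8,0,0,0],[0,0,-0.8,0,0,0]], "gripper": 1}}

```text
time: 7.52
ee_pos: [0.4884, -0.2405, 0.17]
orientation: [0.645, 0.764, -0.0, -0.001]
force: [0.6, -0.5, -0.5]
opening: 1.0
finger_force: 0.0
```

```bash
cat > look.py <<'E'
from h import *
def look(N=3):
    hole=np.array([.6085,-.2226]); y=np.deg2rad(YAW); ex=np.array([np.cos(y),np.sin(y)]); ey=np.array([-ex[1],ex[0]])
    for n,box in (("top",(145,240,270,360)),("side",(165,245,285,390))):
        L=[arm.read_camera(n) for _ in range(N)]; im=np.mean([l[0] for l in L],0).astype(np.uint8); d=np.median([l[1] for l in L],0)
        hsv=cv2.cvtColor(im,cv2.COLOR_RGB2HSV).astype(int); H,S,V=[hsv[:,:,i] for i in range(3)]; B=np.zeros(d.shape,bool); B[box[0]:box[1],box[2]:box[3]]=1
        for nm,m,zl,zh in (("grip",B&(H>45)&(H<85)&(S>100),.087,.1),("knob",B&((H<8)|(H>172))&(S>110),.104,.2)):
            q=pts(n,d,m); q=q[(q[:,2]>zl)]
            if len(q)>4:
                l=np.c_[(q[:,:2]-hole)@ex+.064,(q[:,:2]-hole)@ey,q[:,2]]; print(n,nm,len(q),"local mean",l.mean(0).round(4),"mid",((l.min(0)+l.max(0))/2).round(4))
        cv2.imwrite(f"/tmp/{n}.png",im[:,:,::-1])
E
python3 - <<'E'
from look import *
look(); s=arm.read_state(); print(s["time"],s["ee_pos"],s["force"])
E
```

```text
top knob 34 local mean [ 0.0629 -0.0611  0.1101] mid [ 0.0637 -0.0613  0.1091]
side grip 36 local mean [-0.0646 -0.0083  0.0915] mid [-0.0627 -0.0057  0.0916]
side knob 24 local mean [ 0.0619 -0.0642  0.1096] mid [ 0.0631 -0.0625  0.1084]
7.8167 [ 0.48866275 -0.24071323  0.16926969] [-0.55843473 -0.32999421 -0.77559056]
```

>>> {"op": "carry_out", "data": {"motion": [[-0.8,0,-0.1,0,0,0],[-0.8,0,-0.1,0,0,0],[-0.8,0,-0.1,0,0,0],[-0.8,0,0,0,0,0],[-0.8,0,0,0,0,0],[-0.8,0,0,0,0,0],[-0.8,0,0,0,0,0],[-0.4,0,0,0,0,0]]}}

```text
time: 8.48
ee_pos: [0.529, -0.4807, 0.18]
orientation: [0.646, 0.764, -0.0, -0.0]
force: [-0.8, 0.1, -0.3]
opening: 0.999
finger_force: 0.0
```

```bash
python3 - <<'E'
from look import *
look(); s=arm.read_state(); print(s["time"],s["ee_pos"],s["force"])
im=cv2.imread("/tmp/top.png")[145:240,270:360]; cv2.imwrite("pics/top1.png",cv2.resize(im,None,fx=5,fy=5,interpolation=cv2.INTER_CUBIC))
E
```

```text
top grip 59 local mean [-0.0625 -0.0005  0.0919] mid [-0.0623 -0.0002  0.0921]
top knob 32 local mean [ 0.0627 -0.0615  0.1102] mid [ 0.063  -0.0612  0.1093]
side grip 40 local mean [-0.0642 -0.0061  0.0913] mid [-0.0627 -0.0041  0.0912]
side knob 21 local mean [ 0.0072 -0.1183  0.1658] mid [-0.023  -0.1425  0.1932]
8.7833 [ 0.52886565 -0.4762227   0.18098164] [-0.29310625  0.48124144 -0.93466013]
```

View pics/top1.png

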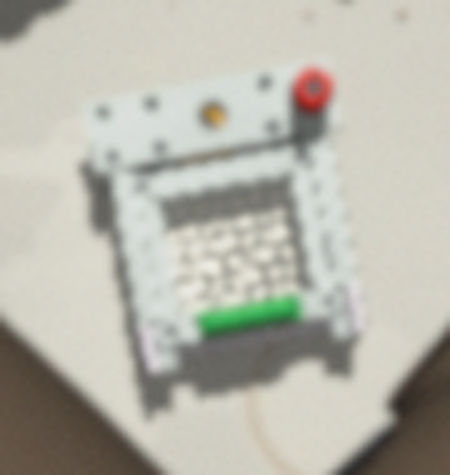

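The grip is now at px (250,315) in the crop. It moved about 18 mm and sprang back about 2 mm from where I pushed it. Brass shows in the lock hole at (215,116), so I'll check how it's distributed there.

```bash
python3 - <<'E'
from h import *
L=[arm.read_camera("top")[0].astype(float) for _ in range(4)]; im=np.mean(L,0)
c=im[162:174,306:319]; print((c[:,:,0]).astype(int)); print((c[:,:,0]-c[:,:,2]).astype(int))
for x,y in ((0,0),(8,0),(-8,0),(0,8),(0,-8)):
    a=np.deg2rad(9.6); p=np.array([.6085+(x*np.cos(a)-y*np.sin(a))/1000,-.2226+(x*np.sin(a)+y*np.cos(a))/1000,.07]); print((x,y),proj("top",p).round(1), proj("top",p-[0,0,.01]).round(1))
E
```

```text
[[212 213 212 212 213 211 211 211 211 212 212 213 214]
 [214 212 213 212 211 210 207 208 210 212 212 213 214]
 [214 214 213 208 202 195 191 193 202 210 212 213 213]
 [215 215 211 201 186 168 161 164 184 203 210 214 214]
 [215 215 208 190 166 150 148 152 168 189 207 210 213]
 [215 214 205 182 151 150 168 175 174 185 203 211 211]
 [214 213 203 179 147 146 171 187 191 193 204 208 211]
 [212 210 205 186 156 142 161 187 199 202 205 209 210]
 [213 212 209 198 178 167 166 188 201 206 209 209 209]
 [211 212 211 207 199 190 190 197 205 207 210 209 209]
 [211 211 209 210 206 205 204 206 208 208 207 204 201]
 [211 210 208 208 207 206 203 200 201 196 194 186 177]]
[[ 2  1  1  0  0  0 -1  0 -1 -1 -1 -1 -1]
 [-1 -1 -1 -1 -1  0 -1 -1 -1 -1 -2  0 -1]
 [-1 -2 -2 -1  0  0  0  0  0 -1 -1 -1  0]
 [-1 -1 -1  1  5 11 13  8  3  0  0  0  0]
 [-1 -2  0  4 17 39 52 40 18  5  0 -1  0]
 [-1 -1  1  6 26 68 96 88 48 14  2 -1 -1]
 [-1 -1 -1  4 18 55 91 98 64 22  2 -1 -1]
 [-1 -2  0  1  6 24 54 70 51 18  1 -1  0]
 [-2 -1  0  0  0  7 19 30 23  8  0  0 -1]
 [-2 -1 -1 -1 -1  0  4  8  6  1 -1 -1 -2]
 [-2  0 -1 -1 -1  0  0  0  0  0 -1 -1 -2]
 [ 0 -1 -1  0 -1 -1 -1 -1  0  0  0  0  0]]
(0, 0) [312.  167.7] [312.  168.2]
(8, 0) [311.5 165.2] [311.5 165.7]
(-8, 0) [312.5 170.2] [312.5 170.7]
(0, 8) [309.5 168.2] [309.5 168.6]
(0, -8) [314.6 167.2] [314.5 167.7]
```

>>> {"op": "carry_out", "data": {"motion": [[0.56,0.38,0,0,0,0],[0.56,0.38,0,0,0,0],[0.56,0.38,0,0,0,0],[0.56,0.38,0,0,0,0],[0.56,0.38,0,0,0,0],[0.56,0.38,0,0,0,0],[0.56,0.38,0,0,0,0],[0.42,0.38,0,0,0,0]]}}

```text
time: 9.65
ee_pos: [0.6203, -0.2837, 0.1822]
orientation: [0.645, 0.764, 0.0, -0.0]
force: [0.7, 0.1, 0.6]
opening: 0.998
finger_force: 0.0
```

```bash
python3 - <<'E'
from h import *
s=arm.read_state(); print(s["time"],s["ee_pos"],s["force"])
plan([((.618,-.2835,.098),9.6,8)])
E
```

```text
9.65 [ 0.62029834 -0.28366832  0.1822406 ] [0.66061436 0.09811022 0.62421631]
max [0.002 0.007 0.263 0.    0.    0.003]
[[0.002, -0.007, 0.263, -0.0, -0.0, 0.003], [0.002, -0.007, 0.263, -0.0, -0.0, 0.003], [0.002, -0.007, 0.263, -0.0, -0.0, 0.003], [0.002, -0.007, 0.263, -0.0, -0.0, 0.003], [0.002, -0.007, 0.263, -0.0, -0.0, 0.003], [0.002, -0.007, 0.263, -0.0, -0.0, 0.003], [0.002, -0.007, 0.263, -0.0, -0.0, 0.003], [0.002, -0.007, 0.263, -0.0, -0.0, 0.003]]
```

>>> {"op": "carry_out", "data": {"motion": [[0,-0.02,0.3,0,0,0],[0,-0.02,0.3,0,0,0],[0,-0.01,0.3,0,0,0],[0,-0.01,0.3,0,0,0],[0,0,0.3,0,0,0],[0,0,0.2,0,0,0],[0,0,0.2,0,0,0],[0,0,0.2,0,0,0]]}}

```text
time: 10.32
ee_pos: [0.6175, -0.2869, 0.097]
orientation: [0.645, 0.764, -0.0, -0.0]
force: [0.6, 0.6, -0.1]
opening: 0.999
finger_force: 0.0
```

>>> {"op": "carry_out", "data": {"motion": [[0,0,0,0,0,0],[0,0,0,0,0,0],[0,0,0,0,0,0],[0,0,0,0,0,0],[0,0,0,0,0,0],[0,0,0,0,0,0],[0,0,0,0,0,0],[0,0,0,0,0,0]], "gripper": 0}}

```text
time: 10.98
ee_pos: [0.6181, -0.2866, 0.0987]
orientation: [0.645, 0.764, 0.0, 0.001]
force: [-1.0, 0.5, 6.7]
opening: 0.265
finger_force: 58.6
```

>>> {"op": "carry_out", "data": {"motion": [[0,0,-0.05,0,0,0],[0,0,-0.15,0,0,0],[0,0,-0.25,0,0,0],[0,0,-0.3,0,0,0],[0,0,-0.3,0,0,0],[0,0,-0.3,0,0,0],[0,0,-0.3,0,0,0],[0,0,-0.1,0,0,0]]}}

```text
time: 11.65
ee_pos: [0.6184, -0.2869, 0.1706]
orientation: [0.645, 0.764, 0.0, 0.001]
force: [-0.0, -0.3, -1.3]
opening: 0.262
finger_force: 59.3
```

```bash
python3 - <<'E'
from look import *
s=arm.read_state(); print(s["time"],s["ee_pos"],s["force"],s["ft_torque"],s["opening"])
im,d=arm.read_camera("side"); cv2.imwrite("pics/side2.png",cv2.resize(im[150:245,290:400,::-1],None,fx=5,fy=5,interpolation=cv2.INTER_CUBIC))
plan([((.6078-.0029*0,-.2255,.166),9.6,4)])
E
```

```text
11.65 [ 0.61836795 -0.28687176  0.17064892] [-0.01969237 -0.34614998 -1.32336657] [-0.04738029 -0.05003532  0.02457254] 0.2622652397973959
max [0.39  0.001 0.028 0.006 0.005 0.003]
[[0.39, -0.001, 0.027, 0.006, 0.005, 0.003], [0.389, -0.001, 0.027, 0.006, 0.005, 0.003], [0.389, -0.001, 0.028, 0.006, 0.005, 0.003], [0.389, -0.001, 0.028, 0.006, 0.005, 0.003]]
```

View pics/side2.png

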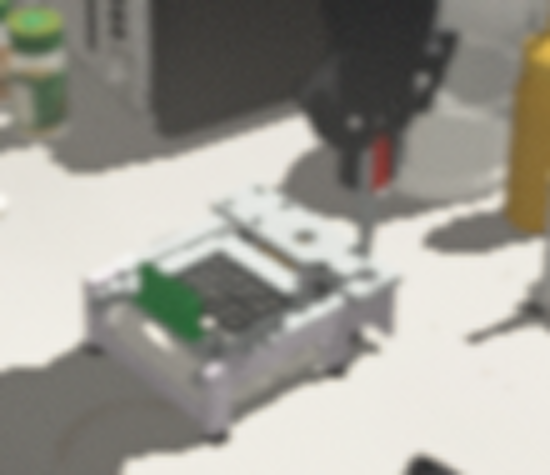

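The pin is held upright, with the knob at (380,165) and the tip at (368,250), clear of the deck. I'm moving to the expected overlap of the holes, which is dicer offset (-2.75, +3.25) mm.

>>> {"op": "carry_out", "data": {"motion": [[0.2,-0.01,0,0,0,0],[0.35,-0.02,0,0,0,0],[0.38,-0.02,0,0,0,0],[0.35,-0.02,0,0,0,0],[0.25,0,0,0,0,0],[0.1,0,0,0,0,0],[0,0,0,0,0,0],[0,0,0,0,0,0]]}}

```text
time: 12.37
ee_pos: [0.6043, -0.2224, 0.168]
orientation: [0.645, 0.764, -0.0, 0.0]
force: [0.8, -0.2, -2.8]
opening: 0.271
finger_force: 59.3
```

```bash
cat >> h.py <<'E'
G0=np.array([.6181,-.2866])  # TCP when pin was in parking hole
def st():
    s=arm.read_state(); a=np.deg2rad(YAW); ex=np.array([np.cos(a),np.sin(a)]); ey=np.array([-ex[1],ex[0]])
    d=(s["ee_pos"][:2]-G0)*1000; f=s["force"]
    print("t %.2f pin rel lock x %.2f y %.2f | tip z %.1f | F dicer x %.1f y %.1f z %.1f | tq"%(s["time"],d@ex,d@ey-62,s["ee_pos"][2]*1000-85.7,f[:2]@ex,f[:2]@ey,f[2]),s["ft_torque"].round(2),"open",round(s["opening"],3))
E
python3 - <<'E'
from h import *
st()
E
```

```text
t 12.37 pin rel lock x -2.94 y 3.60 | tip z 82.3 | F dicer x 0.8 y -0.4 z -2.8 | tq [0.03 0.05 0.  ] open 0.271
```

>>> {"op": "carry_out", "data": {"motion": [[0,0,0.1,0,0,0],[0,0,0.08,0,0,0],[0,0,0.06,0,0,0],[0,0,0.05,0,0,0],[0,0,0.05,0,0,0],[0,0,0.05,0,0,0],[0,0,0,0,0,0],[0,0,0,0,0,0]]}}

```text
time: 13.03
ee_pos: [0.6046, -0.2229, 0.1523]
orientation: [0.645, 0.764, 0.0, 0.001]
force: [3.7, -1.7, -1.8]
opening: 0.259
finger_force: 59.2
```

```bash
python3 - <<'E'
from h import *
st()
E
```

```text
t 13.03 pin rel lock x -2.74 y 3.04 | tip z 66.6 | F dicer x 3.4 y -2.3 z -1.8 | tq [-0.45 -1.03 -0.01] open 0.259
```

>>> {"op": "carry_out", "data": {"motion": [[-0.01,0.04,0,0,0,0],[0,0,0.03,0,0,0],[0,0,0.03,0,0,0],[0,0,0.03,0,0,0],[0,0,0.03,0,0,0],[0,0,0.03,0,0,0],[0,0,0.03,0,0,0],[0,0,0,0,0,0]]}}

```text
time: 13.7
ee_pos: [0.6058, -0.2228, 0.1449]
orientation: [0.645, 0.764, 0.0, 0.0]
force: [4.7, -2.4, -2.3]
opening: 0.266
finger_force: 59.2
```

```bash
python3 - <<'E'
from h import *
st()
E
```

```text
t 13.70 pin rel lock x -1.51 y 2.92 | tip z 59.2 | F dicer x 4.3 y -3.2 z -2.3 | tq [-0.39 -0.87 -0.  ] open 0.266
```

>>> {"op": "carry_out", "data": {"motion": [[0.01,0.02,0,0,0,0],[0,0,0.02,0,0,0],[0,0,0.02,0,0,0],[0,0,0.02,0,0,0],[0,0,0,0,0,0],[0,0,0,0,0,0],[0,0,0,0,0,0],[0,0,0,0,0,0]]}}

```text
time: 14.37
ee_pos: [0.6064, -0.2223, 0.1427]
orientation: [0.645, 0.764, 0.0, 0.0]
force: [3.5, -3.2, -2.5]
opening: 0.26
finger_force: 59.4
```

```bash
python3 - <<'E'
from h import *
st()
E
```

```text
t 14.37 pin rel lock x -0.82 y 3.37 | tip z 57.0 | F dicer x 2.9 y -3.8 z -2.5 | tq [-0.65 -0.88 -0.  ] open 0.26
```

>>> {"op": "carry_out", "data": {"motion": [[0,0,0.02,0,0,0],[0,0,0.02,0,0,0],[0,0.01,0.02,0,0,0],[-0.01,0,0.02,0,0,0],[0,0,0,0,0,0],[0,0,0,0,0,0],[0,0,0,0,0,0],[0,0,0,0,0,0]]}}

```text
time: 15.03
ee_pos: [0.6068, -0.2225, 0.1394]
orientation: [0.645, 0.764, -0.0, -0.0]
force: [4.1, -2.8, -2.7]
opening: 0.266
finger_force: 59.4
```

```bash
python3 - <<'E'
from h import *
st()
E
```

```text
t 15.03 pin rel lock x -0.49 y 3.07 | tip z 53.7 | F dicer x 3.6 y -3.4 z -2.7 | tq [-0.62 -0.79 -0.  ] open 0.266
```

>>> {"op": "carry_out", "data": {"motion": [[0,0.01,0.02,0,0,0],[-0.01,0,0.02,0,0,0],[0,0.01,0.02,0,0,0],[-0.01,0,0.02,0,0,0],[0,0,0.02,0,0,0],[0,0,0.02,0,0,0],[0,0,0,0,0,0],[0,0,0,0,0,0]]}}

```text
time: 15.7
ee_pos: [0.6074, -0.2231, 0.1344]
orientation: [0.645, 0.764, -0.0, -0.0]
force: [0.2, -2.1, -2.6]
opening: 0.263
finger_force: 59.3
```

```bash
python3 - <<'E'
from h import *
st()
E
```

```text
t 15.70 pin rel lock x 0.03 y 2.36 | tip z 48.7 | F dicer x -0.2 y -2.1 z -2.6 | tq [-0.49  0.09  0.03] open 0.263
```

>>> {"op": "carry_out", "data": {"motion": [[0,0.01,0.02,0,0,0],[-0.01,0,0.02,0,0,0],[0,0.01,0.02,0,0,0],[-0.01,0,0.02,0,0,0],[0,0,0.02,0,0,0],[0,0,0.02,0,0,0],[0,0,0,0,0,0],[0,0,0,0,0,0]]}}

```text
time: 16.37
ee_pos: [0.6083, -0.2237, 0.1296]
orientation: [0.645, 0.764, -0.0, -0.0]
force: [-3.9, -1.5, -2.0]
opening: 0.263
finger_force: 59.4
```

```bash
python3 - <<'E'
from h import *
st()
E
```

```text
t 16.37 pin rel lock x 0.82 y 1.62 | tip z 43.9 | F dicer x -4.1 y -0.8 z -2.0 | tq [-0.25  1.04  0.04] open 0.263
```

>>> {"op": "carry_out", "data": {"motion": [[0,0.01,0.02,0,0,0],[-0.01,0,0.02,0,0,0],[0,0,0.02,0,0,0],[0,0,0.02,0,0,0],[0,0,0.02,0,0,0],[0,0,0.02,0,0,0],[0,0,0,0,0,0],[0,0,0,0,0,0]]}}

```text
time: 17.03
ee_pos: [0.6086, -0.2241, 0.1249]
orientation: [0.645, 0.764, -0.0, -0.0]
force: [-5.8, -1.8, -1.2]
opening: 0.267
finger_force: 59.7
```

```bash
python3 - <<'E'
from h import *
st()
E
```

```text
t 17.03 pin rel lock x 1.09 y 1.20 | tip z 39.2 | F dicer x -6.1 y -0.8 z -1.2 | tq [-0.32  1.26  0.03] open 0.267
```

>>> {"op": "carry_out", "data": {"motion": [[-0.005,0.01,0.02,0,0,0],[0,0,0.02,0,0,0],[0,0,0.02,0,0,0],[0,0,0.02,0,0,0],[0,0,0.02,0,0,0],[0,0,0.02,0,0,0],[0,0,0,0,0,0],[0,0,0,0,0,0]]}}

```text
time: 17.7
ee_pos: [0.6089, -0.2243, 0.1201]
orientation: [0.645, 0.764, -0.0, -0.001]
force: [-6.9, -2.3, -0.8]
opening: 0.26
finger_force: 59.8
```

```bash
python3 - <<'E'
from h import *
st()
E
```

```text
t 17.70 pin rel lock x 1.32 y 0.97 | tip z 34.4 | F dicer x -7.2 y -1.1 z -0.8 | tq [-0.47  1.5   0.03] open 0.26
```

>>> {"op": "carry_out", "data": {"motion": [[0,0,0.03,0,0,0],[0,0,0.03,0,0,0],[0,0,0.03,0,0,0],[0,0,0.03,0,0,0],[0,0,0.03,0,0,0],[0,0,0.03,0,0,0],[0,0,0,0,0,0],[0,0,0,0,0,0]]}}

```text
time: 18.37
ee_pos: [0.6088, -0.2244, 0.1128]
orientation: [0.645, 0.764, -0.0, -0.001]
force: [-7.7, -3.2, -1.9]
opening: 0.263
finger_force: 59.9
```

```bash
python3 - <<'E'
from h import *
st()
E
```

```text
t 18.37 pin rel lock x 1.21 y 0.91 | tip z 27.1 | F dicer x -8.1 y -1.8 z -1.9 | tq [-0.62  1.62  0.07] open 0.263
```

>>> {"op": "carry_out", "data": {"motion": [[0,0,0.03,0,0,0],[0,0,0.03,0,0,0],[0,0,0.03,0,0,0],[0,0,0.03,0,0,0],[0,0,0.03,0,0,0],[0,0,0.03,0,0,0],[0,0,0,0,0,0],[0,0,0,0,0,0]]}}

```text
time: 19.03
ee_pos: [0.6087, -0.2244, 0.1055]
orientation: [0.645, 0.764, -0.0, -0.001]
force: [-7.7, -4.1, -3.3]
opening: 0.261
finger_force: 59.6
```

```bash
python3 - <<'E'
from h import *
st()
E
```

```text
t 19.03 pin rel lock x 1.13 y 0.92 | tip z 19.8 | F dicer x -8.3 y -2.8 z -3.3 | tq [-0.72  1.56  0.08] open 0.261
```

>>> {"op": "carry_out", "data": {"motion": [[0,0,0.02,0,0,0],[0,0,0.02,0,0,0],[0,0,0.02,0,0,0],[0,0,0.02,0,0,0],[0,0,0.02,0,0,0],[0,0,0.02,0,0,0],[0,0,0,0,0,0],[0,0,0,0,0,0]]}}

```text
time: 19.7
ee_pos: [0.6087, -0.2244, 0.1008]
orientation: [0.645, 0.764, -0.0, -0.001]
force: [-8.2, -3.0, -2.1]
opening: 0.262
finger_force: 59.8
```

```bash
python3 - <<'E'
from h import *
st()
E
```

```text
t 19.70 pin rel lock x 1.13 y 0.89 | tip z 15.1 | F dicer x -8.6 y -1.6 z -2.1 | tq [-0.69  1.55  0.  ] open 0.262
```

>>> {"op": "carry_out", "data": {"motion": [[0,0,0.01,0,0,0],[0,0,0.01,0,0,0],[0,0,0.01,0,0,0],[0,0,0.01,0,0,0],[0,0,0.01,0,0,0],[0,0,0.01,0,0,0],[0,0,0,0,0,0],[0,0,0,0,0,0]]}}

```text
time: 20.37
ee_pos: [0.6088, -0.2244, 0.0988]
orientation: [0.645, 0.764, -0.0, -0.001]
force: [-10.5, -3.0, 4.3]
opening: 0.268
finger_force: 60.4
```

```bash
python3 - <<'E'
from h import *
st()
E
```

```text
t 20.37 pin rel lock x 1.16 y 0.85 | tip z 13.1 | F dicer x -10.8 y -1.2 z 4.3 | tq [-0.56  1.76  0.07] open 0.268
```

>>> {"op": "carry_out", "data": {"motion": [[0,0,0.01,0,0,0],[0,0,0.01,0,0,0],[0,0,0.01,0,0,0],[0,0,0,0,0,0],[0,0,0,0,0,0],[0,0,0,0,0,0],[0,0,0,0,0,0],[0,0,0,0,0,0]]}}

```text
time: 21.03
ee_pos: [0.6088, -0.2245, 0.0986]
orientation: [0.645, 0.764, -0.0, -0.0]
force: [-14.2, -1.4, 20.8]
opening: 0.262
finger_force: 62.4
```

```bash
python3 - <<'E'
from h import *
st()
E
```

```text
t 21.03 pin rel lock x 1.20 y 0.82 | tip z 12.9 | F dicer x -14.3 y 1.0 z 20.8 | tq [-0.19  2.68  0.03] open 0.262
```

>>> {"op": "carry_out", "data": {"motion": [[0,0,0,0,0,0],[0,0,0,0,0,0],[0,0,0,0,0,0],[0,0,0,0,0,0],[0,0,0,0,0,0],[0,0,-0.3,0,0,0],[0,0,-0.7,0,0,0],[0,0,-0.8,0,0,0]], "gripper": 1}}

```text
time: 21.7
ee_pos: [0.6086, -0.2239, 0.1695]
orientation: [0.645, 0.764, -0.0, -0.001]
force: [0.0, -0.2, 0.2]
opening: 0.998
finger_force: 0.0
```

>>> {"op": "carry_out", "data": {"motion": [[-0.8,0,-0.3,0,0,0],[-0.8,0,-0.3,0,0,0],[-0.8,0,-0.2,0,0,0],[-0.8,0,0,0,0,0],[-0.8,0,0,0,0,0],[-0.8,0,0,0,0,0],[-0.8,0,0,0,0,0],[-0.6,0,0,0,0,0]]}}

```text
time: 22.37
ee_pos: [0.6511, -0.4715, 0.2025]
orientation: [0.645, 0.764, -0.0, 0.001]
force: [-0.5, -0.2, 0.5]
opening: 0.995
finger_force: 0.0
```

```bash
python3 - <<'E'
from look import *
look(); st()
a=cv2.imread("/tmp/top.png")[145:240,270:360]; b=cv2.imread("/tmp/side.png")[165:245,285:390]
a=cv2.resize(a,(378,399),interpolation=cv2.INTER_CUBIC); b=cv2.resize(b,(420,399),interpolation=cv2.INTER_CUBIC); cv2.imwrite("pics/end.png",np.hstack([a,b]))
E
```

```text
top grip 32 local mean [-0.0643  0.016   0.1925] mid [-0.0737  0.0131  0.411 ]
top knob 35 local mean [0.0618 0.0006 0.1105] mid [0.0625 0.0009 0.1093]
side grip 36 local mean [-0.0615 -0.0044  0.0918] mid [-0.0602 -0.0017  0.0911]
side knob 24 local mean [ 0.0606 -0.0026  0.1096] mid [ 0.0602 -0.0003  0.1083]
t 22.67 pin rel lock x 2.31 y -246.31 | tip z 116.2 | F dicer x 1.2 y 0.3 z -0.3 | tq [ 0.02 -0.05  0.  ] open 0.999
```

View pics/end.png

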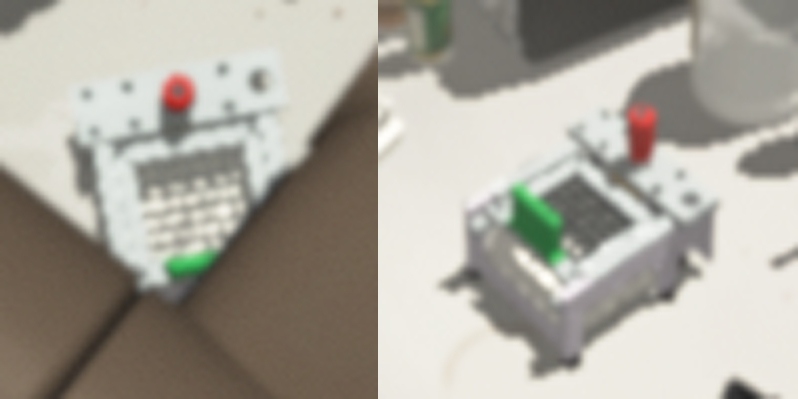

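The red knob stands over the middle hole at (178,92) in the top crop and (642,135) in the side crop. Its top is 110 mm up, the same as when it was seated in the parking hole, so the collar is down. The parking hole is empty, the cartridge has been drawn in, and the arm is clear.

```bash
python3 -c "
from rig import arm
print(arm.hand_in())"
```

```text
the job is handed in; nothing more can be done
None
```

The job is handed in: the cartridge is pushed in to the buffers, and the taper pin is seated through the deck and tongue with its collar down on the deck. The most force on the pin was about 25 N, as it seated, and it took about 23 s.

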